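# Change the kiln prop on the wet saw and hold it in the corner

## Task

Take the short, already cut kiln prop off the saw and leave it lying on the ware board. Then bring the long uncut prop from the board, lay it flat on the saw lengthwise along the mitre gauge, and press it firmly into the corner, its side tight against the mitre gauge and its end tight against the rip fence at once. Finish while gripping it and keeping up both pressures, ready for the cut; do not touch the blade or its guard, and leave the other things where they are.

Things in the scene. Friction and masses are not known exactly. Their poses are not given: they have to be found in the camera images.
- saw: Bench wet saw (fixed, blue water pan, steel table). Origin under its centre on the workbench, z up; the table is 400 (x) by 360 (y), its top 160 above the origin. x runs from the operator's side to the back, parallel to the blade. The steel blade stands up through a slot, in the plane y = +21, from x = -2 to +172, 50 high over the table, under a black guard whose top is 66 above the table (they reach to x = +197 at the back).
- corner (a point): The inner corner on the saw's table where mitre gauge and rip fence meet, in the saw's frame at x = -135, y = -90, z = 160 (on the table). The axes are the saw's: from here a seated prop extends 45 in +x and its full length in +y.
- mitre_gauge: Aluminium mitre gauge, fixed (locked in its slot) on the operator's side of the prop. Same origin and axes as the saw. Flat face at saw x = -135, looking to +x, from y = -87 to +13, 20 high over the table and 8 thick; the head and knob behind it (down to x = -212) are at most 21 high.
- rip_fence: Aluminium rip fence, fixed, an upright bar across the whole table. Same origin and axes as the saw. Flat face at saw y = -90, looking to +y; the bar is 22 thick, 29 high over the table.
- blade: The saw's blade, riving knife and guard, fixed, not to be touched. Same origin and axes as the saw; where it stands is told under the saw.
- ware_board: Wooden ware board on the workbench, fixed, 220 (x) by 360 (y), 20 thick. Origin under its centre. Long and finished prop lie on it lengthwise along its x (within about 7 degrees), one near y = 0 and one near y = +115 (either may be the long one); the end near y = -115 is free.
- long_prop: The long uncut kiln prop, buff stoneware, loose: 160 (x) by 45 by 45, about 0.5 kg. Origin at the centre of its underside, x along its length. It is rough: pressed against one stop it slides along it only with a push of up to about the same size towards the other, so both contacts need a firm push (around 10 N each; the stops stand any push up to 25 N). Starts on the ware board.
- long_prop_center (a point): Centre of the long prop.
- cut_prop: The cut kiln prop, same material, loose: 110 (x) by 45 by 45, about 0.33 kg. Origin at the centre of its underside, x along its length. Starts on the saw's table, loosely in the corner, lengthwise along the mitre gauge (a few mm off both stops).
- cut_prop_center (a point): Centre of the cut prop.
- done_prop: A prop finished earlier, like the cut one (110 by 45 by 45), lying on the ware board; stays there. Origin at the centre of its underside, x along its length.
- offcut: Loose end piece 48 by 45 by 45 on the saw's table, beyond the blade (saw y about +110); stays there. Origin at the centre of its underside.
- bowl: Bisque bowl, 124 across, 60 high, on the bench near the robot; stays there. Origin at the centre of its underside.
- cup: Grey cup, 72 across, 80 high, at the back of the bench between saw and board; stays there. Origin at the centre of its underside.
- jar: White jar, 72 across, 95 high, on the bench behind the ware board; stays there. Origin at the centre of its underside.
- wrench: Blade wrench 170 long lying on the bench in front of the saw; stays there. Origin at the middle, underside.
- brush: Brush 190 long lying on the bench in front of the ware board; stays there. Origin at the middle, underside.
Not all that is in view belongs to the job. Leave any orange look-alike of the long_prop alone. Leave any turquoise look-alike of the cut_prop alone.

How it is judged:
On the way:
1. the cut prop lies on the ware board, let go (z of cut_prop_center in the frame of ware_board between 0.038 and 0.047 m and x of cut_prop_center in the frame of ware_board between -0.085 and 0.085 m and y of cut_prop_center in the frame of ware_board between -0.175 and 0.175 m and linear speed of cut_prop below 0.02 m/s and contact force between cut_prop and the arm below 0.1 N and contact force between cut_prop and the fingers below 0.1 N), for 0.2 s.
At the end, for the whole second after the job is handed in: Cut prop at rest, flat on the ware board (centre within 85 mm across, 175 mm along). Long prop still, flat on the saw table within 4 mm of the seated place and 2 degrees of the mitre face, pressed over 2 N on mitre gauge and over 2 N on rip fence at once, fingers still on it (z of cut_prop_center in the frame of ware_board between 0.038 and 0.047 m and x of cut_prop_center in the frame of ware_board between -0.085 and 0.085 m and y of cut_prop_center in the frame of ware_board between -0.175 and 0.175 m and linear speed of cut_prop below 0.02 m/s and x of long_prop_center in the frame of corner between 0.0185 and 0.0265 m and y of long_prop_center in the frame of corner between 0.076 and 0.084 m and z of long_prop_center in the frame of corner between 0.0185 and 0.0265 m and angle between the x axis of long_prop and the y axis of saw, either way round below 0.035 rad and contact force between long_prop and mitre_gauge above 2 N and contact force between long_prop and rip_fence above 2 N and contact force between long_prop and the fingers above 2 N and linear speed of long_prop below 0.01 m/s); the arm keeps its last pose, push and grip.
It fails at once if the blade or its guard is touched (contact force between blade and anything else above 2 N).
It fails at once if the finished prop is moved more than 30 mm (distance of done_prop from where it was at the start of the episode above 0.03 m).
It fails at once if the offcut is moved more than 30 mm (distance of offcut from where it was at the start of the episode above 0.03 m).
It fails at once if another thing on the bench is moved more than 30 mm (distance of any of bowl, cup, jar, wrench, brush from where it was at the start of the episode above 0.03 m).
It also fails if it takes over 70 s, if anything falls off the work surface, if the arm or the gripper's body presses on something with over 40 N, if the wrist force passes 120 N, or if a joint passes its speed limit or range.

## Robot

A 7-joint arm with a two-finger parallel gripper is mounted at the origin on the work surface. World frame = base frame: x ahead of the robot, y to its left, z up, the work surface at z = 0. Lengths are in m, angles in rad, forces in N, time in s.
With the tool pointing down it reaches from about 0.4 to 0.875 m from the base axis. Payload 19.3 kg.
Tool frame: the origin (TCP) lies midway between the tips of the shut fingers; the grasp point (between the pads) lies 19 mm behind it; z points along the fingers, y is the line along which they close (so a half turn about z gives the same grasp; the last joint's range is limited). The gripper opens to 85 mm and grips with 20 to 120 N. Pads are 22 mm wide; open, the fingers measure 114 mm over their backs; the gripper's body (76 mm by 85 mm) begins 54 mm behind the grasp point. The pads swing forward as they close: fully open they stand 13 mm farther back than shut.
Start: joints at [1.257, 0.521, -0.036, 1.599, 0.021, 1.021, -0.113], TCP at [0.151, -0.607, 0.231] pointing down, gripper open.
Joint ranges: [-2.91, 2.91], [-0.3, 2.13], [-1.5, 1.42], [0.17, 2.43], [-1.26, 4.41], [0.16, 1.93], [-2.52, 2.52]. Speed limits (rad/s): [1.89, 1.89, 2.39, 2.39, 3.01, 3.01, 3.01].

## Interface

Orientations are given as [roll, pitch, yaw] about the fixed x, y, z axes, in that order (R = Rz(yaw) Ry(pitch) Rx(roll)).
In Python, from workcell import * gives the robot as it stands. The module is installed in compiled form; this text tells all that it offers.
- The arm moves only by the tool play_rows, never from a script. Its argument "deltas" is a list of rows, each a list of 7 numbers: the shift along the tool's x, y, z in units of 500 mm (1.0 is 500 mm), then the turn, a rotation vector about the tool's x, y, z in units of 120 degrees (1.0 is 120 degrees), then the closure, from 0 (fully open) to 1 (shut). A call has 1 to 10 rows; each row is the pose to reach, as a shift and turn from the pose commanded when the call began, along the tool's axes at that moment; what a row does not reach only later rows make up. A row lasts 1/10 s, in which the tool goes at most 50 mm and 8.59 degrees, less where a joint would pass 70% of its speed; a pose out of reach is approached as far as the arm can. A call with a number of a shift or a turn outside -1 to 1 is refused whole. A call with a gripper value outside its range is refused whole. The fingers move at their own pace and stop on an object; "newtons" is the grip in N (left out, the last holds). Time passes only in rows, so rows that repeat a pose let the fingers close. It gives the time, the measured TCP pose, the force, the opening and the grip force at its end, in the units of the state.
- observe(): the state, without advancing time (a new reading comes with each control period).
- grab_frame(name): name is "scene" or "top" or "wrist"; returns the picture (384x512x3 uint8, red, green, blue); there is no depth.
- get_calibration(name): a dict with "fovy" (degrees; the focal length in pixels is half the picture's height over the tangent of half this angle, whatever the lens; pixels are square), "cx", "cy" (the principal point, pixels), "k1" (the pictures are not rectified: a ray, as slopes to the right and down, at radius r is drawn at 1 + k1 r^2 times it, then the intrinsics apply), "xyz" and "rotation" of the camera in the world. Camera axes: x right, y down, z forward; pixel columns grow to the right and rows downward; lengths in m; the calibration is good to about 2 mm. A picture is of the moment at which its call begins: read the wrist's pose just before it. get_calibration takes no time and is no camera call; for the wrist camera it gives the pose at the moment of the call.
- job_done(): hands the job in; it is judged then, once.
The state is a dict: "clock": time; "qpos": joint angles; "qd": joint speeds; "joint_efforts": joint torques, N m; "position": TCP position; "tool_rot": TCP orientation; "force": force on the tool from outside, world axes, zero at the start; "moment": the same for the moment, N m; "grip_width": finger opening in m; "finger_force": force on a finger pad.
Only numpy, scipy, OpenCV 4.12 (cv2) and the standard library are available. Lean on these libraries where they do the work, as an engineer would, in place of code of your own. Each camera call takes 0.05 s, during which the arm holds its last target. There are 200 camera calls.

## Working session

There is one attempt and no reset: what is moved stays moved. The work goes in short steps, Python scripts to look and compute and a tool call to move; the robot and the scene stay as the last step left them, time stands still between calls to the robot, and variables do not carry over. Pictures are saved under pics/ and viewed, at most 10 in all, crops included, and the job is handed in when it is done.

Besides the shell and the picture viewer there is one more tool, called after "Call:" by a JSON object that holds its "api" and its "payload". play_rows: Moves the arm, as the interface text tells. Its arguments: {"type":"object","properties":{"deltas":{"type":"array"},"newtons":{"type":"number"}},"required":["deltas"]}

```bash
mkdir -p pics
python3 - <<'E'
from workcell import *
import cv2,numpy as np
a=grab_frame("scene");b=grab_frame("top")
np.save('scene.npy',a);np.save('top.npy',b)
cv2.imwrite('pics/scene.png',a[...,::-1]);cv2.imwrite('pics/top.png',b[...,::-1])
for n in("scene","top","wrist"):print(n,get_calibration(n))
s=observe();print({k:s[k] for k in('clock','position','tool_rot','force','grip_width')})
E
```

```text
scene {'fovy': 53.34988161597449, 'cx': 259.7543658316615, 'cy': 195.23979284383688, 'k1': -0.03950743543649903, 'xyz': array([0.621043  , 0.3878154 , 1.32155227]), 'rotation': array([-2.81950412, -0.00399115,  2.90322261])}
top {'fovy': 44.98604554540722, 'cx': 260.52117001374853, 'cy': 186.53618942440178, 'k1': -0.14829145568642887, 'xyz': array([ 0.37624267, -0.00770867,  1.42606848]), 'rotation': array([-3.01027005,  0.00796537, -1.54125327])}
wrist {'fovy': 67.42218611696687, 'cx': 252.18243215342454, 'cy': 195.17420526265298, 'k1': -0.05751619471431068, 'xyz': array([ 0.23118246, -0.58627786,  0.37205472]), 'rotation': array([ 2.81237306e+00,  8.95624507e-04, -1.32647453e+00])}
{'clock': 0.1, 'position': array([ 0.15076283, -0.60623569,  0.23080845]), 'tool_rot': array([-3.14058521e+00,  8.90723795e-05,  2.43804198e-01]), 'force': array([-0.15521221, -0.03799182, -0.29567875]), 'grip_width': 0.08574458087014866}
```

View pics/top.png

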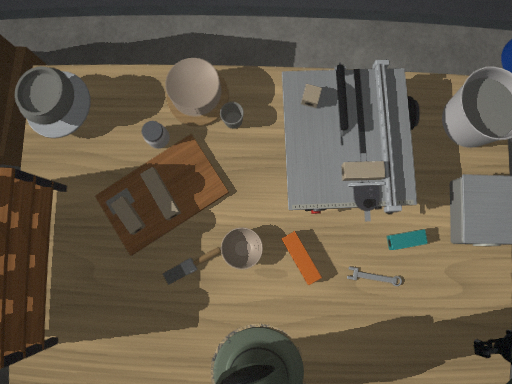

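View pics/scene.png

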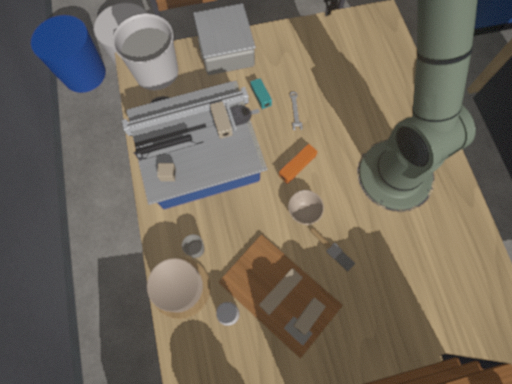

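The top view shows the saw at upper right, with the cut prop at (363,170), the fence bar at x≈385 and the mitre head at (368,196). The board is at (163,195), with the long prop at (159,192) and the done prop at (125,212). The board's free end is at about (200,168). The orange and turquoise pieces are decoys.

```bash
cat > h.py <<'E'
import numpy as np,cv2
from scipy.spatial.transform import Rotation as R
def K(c): 
    f=192/np.tan(np.radians(c['fovy'])/2); return np.array([[f,0,c['cx']],[0,f,c['cy']],[0,0,1]])
def cast(c,uv,z):
    uv=np.asarray(uv,float).reshape(-1,1,2)
    n=cv2.undistortPoints(uv,K(c),np.array([c['k1'],0,0,0,0])).reshape(-1,2)
    # model: drawn = (1+k1 r^2) * ray = OpenCV distortion
    d=np.c_[n,np.ones(len(n))]@R.from_euler('xyz',c['rotation']).as_matrix().T
    t=(z-c['xyz'][2])/d[:,2]
    return c['xyz']+d*t[:,None]
def proj(c,p):
    Rm=R.from_euler('xyz',c['rotation']).as_matrix()
    q=(np.asarray(p,float).reshape(-1,3)-c['xyz'])@Rm
    return cv2.projectPoints(q.reshape(-1,1,3),np.zeros(3),np.zeros(3),K(c),np.array([c['k1'],0,0,0,0]))[0].reshape(-1,2)
def rect(pts):
    (c,(w,h),a)=cv2.minAreaRect(np.float32(pts[:,:2]*1000)); 
    if w<h: w,h,a=h,w,a+90
    return np.round(c,1),round(w,1),round(h,1),round((a+90)%180-90,1)
E
python3 - <<'E'
from h import *; from workcell import get_calibration
c=get_calibration('top');t=np.load('top.npy')
hsv=cv2.cvtColor(t,cv2.COLOR_RGB2HSV)
for p in [(363,170),(159,192),(125,212),(200,168),(320,130),(385,140),(112,197),(312,95)]: print(p,t[p[1],p[0]],hsv[p[1],p[0]])
for p,z in [((363,170),.205),((159,192),.065),((125,212),.065),((200,168),.02),((385,140),.189)]: print(p,cast(c,p,z)[0].round(3))
a=cv2.resize(t[130:260,90:240],None,fx=5,fy=5,interpolation=cv2.INTER_CUBIC)[:600]
b=cv2.resize(t[60:220,275:425],None,fx=3.7,fy=3.7,interpolation=cv2.INTER_CUBIC)
cv2.imwrite('pics/b.png',cv2.resize(np.hstack([cv2.resize(t[130:260,90:240],(400,347),interpolation=2),cv2.resize(t[150:220,330:420],(400,347),interpolation=2)]),None,fx=1,fy=1)[...,::-1])
E
```

```text
(363, 170) [150 138 118] [ 19  54 150]
(159, 192) [85 77 65] [18 60 85]
(125, 212) [83 76 66] [18 52 83]
(200, 168) [126  88  57] [ 13 140 126]
(320, 130) [126 127 127] [ 90   2 127]
(385, 140) [148 151 153] [102   8 153]
(112, 197) [67 61 56] [14 42 67]
(312, 95) [147 136 114] [ 20  57 147]
(363, 170) [ 0.59  -0.267  0.205]
(159, 192) [0.531 0.311 0.065]
(125, 212) [0.467 0.411 0.065]
(200, 168) [0.614 0.197 0.02 ]
(385, 140) [ 0.678 -0.332  0.189]
```

View pics/b.png

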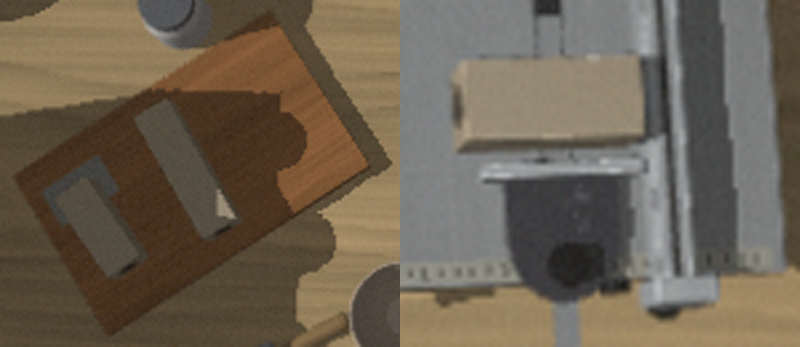

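The crop confirms it. The long prop runs across the middle of the board, the done prop sits at the left, and the right end is free. The cut prop's top is bounded by about (465,58) to (645,140) in the right-hand crop, just short of the mitre and the fence.

```bash
cat >> h.py <<'E'
def mv(pos,yaw,s,pitchroll=(np.pi,0)):
    R0=R.from_euler('xyz',s['tool_rot']);R1=R.from_euler('xyz',[pitchroll[0],pitchroll[1],yaw])
    d=R0.inv().apply(np.asarray(pos)-s['position'])/.5
    r=(R0.inv()*R1).as_rotvec()/np.radians(120)
    print('delta',d.round(4),r.round(4))
E
python3 - <<'E'
from h import *; from workcell import get_calibration,observe
c=get_calibration('top')
L=lambda P:[(90+u*.375,130+v*.375) for u,v in P]
Q=lambda P:[(330+(u-400)*.225,150+v*70/347) for u,v in P]
print('board',rect(cast(c,L([(15,180),(110,335),(370,165),(275,15)]),.02)))
print('long',rect(cast(c,L([(135,113),(165,98),(232,220),(207,238)]),.065)))
print('done',rect(cast(c,L([(62,192),(88,177),(136,258),(110,276)]),.065)))
print('cut',rect(cast(c,Q([(465,58),(642,62),(645,138),(460,143)]),.205)))
print('fence',cast(c,[(385,64),(392,205)],.189).round(3))
s=observe()
mv([.151,-.607,.42],.244,s)
mv([.58,-.267,.40],1.57,s)
E
```

```text
board (array([525.5, 312.6]), 360.8, 214.8, -55.7)
long (array([529.6, 309.5]), 165.0, 37.9, 33.2)
done (array([460. , 403.7]), 110.6, 35.4, 33.6)
cut (array([ 589.5, -269.9]), 113.1, 46.5, -88.0)
fence [[ 0.901 -0.337  0.189]
 [ 0.499 -0.35   0.189]]
delta [ 1.000e-04  1.200e-03 -3.784e-01] [-0.0005  0.     -0.0001]
delta [ 0.9968 -0.4515 -0.338 ] [-4.000e-04 -3.000e-04 -6.332e-01]
```

Call:
{"api": "play_rows", "payload": {"deltas": [[0,0,-0.1,0,0,0,0],[0,0,-0.2,0,0,0,0],[0,0,-0.3,0,0,0,0],[0.1,-0.045,-0.338,0,0,-0.07,0],[0.2,-0.09,-0.338,0,0,-0.14,0],[0.3,-0.136,-0.338,0,0,-0.21,0],[0.4,-0.18,-0.338,0,0,-0.28,0],[0.5,-0.226,-0.338,0,0,-0.35,0],[0.6,-0.27,-0.338,0,0,-0.42,0],[0.65,-0.295,-0.338,0,0,-0.455,0]]}}

```text
clock: 1.1
position: [0.4243, -0.3896, 0.4002]
tool_rot: [-3.141, -0.0, 1.202]
force: [0.7, -1.3, 0.4]
grip_width: 0.0856
finger_force: 0.0
```

Run:
```python
from h import *; from workcell import *
s=observe();print(s['position'],s['tool_rot'],s['qpos'])
mv([.59,-.267,.40],1.604,s)
```

```text
[ 0.42427716 -0.38960129  0.40021855] [-3.14139469e+00 -6.64143806e-06  1.20235052e+00] [ 0.88657776  0.32967039 -0.339736    1.47406151  0.11065245  1.35694404
  0.17181908]
delta [0.3481 0.2209 0.0004] [-1.000e-04 -0.000e+00 -1.918e-01]
```

Call:
{"api": "play_rows", "payload": {"deltas": [[0.09,0.055,0,0,0,-0.05,0],[0.18,0.11,0,0,0,-0.1,0],[0.26,0.165,0,0,0,-0.15,0],[0.348,0.221,0,0,0,-0.192,0],[0.348,0.221,0,0,0,-0.192,0],[0.348,0.221,0,0,0,-0.192,0]]}}

```text
clock: 1.7
position: [0.5904, -0.268, 0.3993]
tool_rot: [-3.141, -0.001, 1.601]
force: [0.3, -1.5, -0.6]
grip_width: 0.0856
finger_force: 0.0
```

Run:
```python
from h import *; from workcell import *
s=observe();c=get_calibration('wrist');w=grab_frame('wrist')
np.save('w1.npy',w);cv2.imwrite('pics/w1.png',w[...,::-1])
print(s['position'],s['tool_rot'],c)
np.save('c1.npy',c,allow_pickle=True)
```

```text
[ 0.59039913 -0.26804947  0.3993442 ] [-3.14053163e+00 -1.19930755e-03  1.60116180e+00] {'fovy': 67.42218611696687, 'cx': 252.18243215342454, 'cy': 195.17420526265298, 'k1': -0.05751619471431068, 'xyz': array([ 0.5875122 , -0.18494224,  0.54070491]), 'rotation': array([2.81339374e+00, 8.51013332e-04, 3.08660992e-02])}
```

View pics/w1.png

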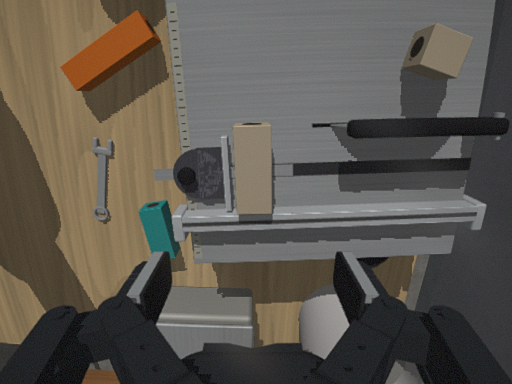

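The wrist view shows the cut prop's top at (234,125)–(271,213), the mitre face at column 231, and the fence bar at rows 205–225. The gripper is on the −y side of the image, as expected.

Run:
```python
from h import *
c=np.load('c1.npy',allow_pickle=True).item();w=np.load('w1.npy')
hsv=cv2.cvtColor(w,cv2.COLOR_RGB2HSV)
print(hsv[112:140:2,250].tolist());print(hsv[200:230:2,250].tolist());
print('fencecol', w[190:240,300,1].tolist());print('fencecol', w[190:240,440,1].tolist());print('row',w[165,215:285,1].tolist())
m=(hsv[...,1]>40)&(hsv[...,0]<30)&(hsv[...,2]>115);m[:, :228]=0;m[:,280:]=0;m[:110]=0;m[230:]=0
p=np.argwhere(m)[:,::-1]
print(rect(cast(c,p,.205)),len(p))
```

```text
[[90, 4, 124], [90, 4, 121], [90, 4, 119], [120, 6, 128], [90, 6, 123], [0, 2, 108], [21, 67, 65], [18, 59, 177], [18, 55, 139], [19, 58, 140], [18, 53, 139], [18, 58, 140], [17, 55, 139], [18, 56, 140]]
[[20, 60, 136], [21, 61, 138], [19, 57, 139], [18, 58, 136], [18, 62, 140], [18, 56, 136], [18, 63, 142], [8, 14, 75], [120, 9, 85], [90, 3, 78], [30, 7, 70], [30, 15, 35], [90, 3, 91], [110, 6, 139], [105, 7, 143]]
fencecol [121, 117, 120, 122, 117, 121, 118, 120, 122, 118, 118, 120, 120, 121, 118, 127, 137, 144, 145, 144, 148, 146, 147, 149, 142, 138, 138, 141, 127, 85, 57, 56, 74, 114, 137, 136, 138, 121, 84, 65, 68, 69, 65, 71, 66, 64, 70, 71, 69, 69]
fencecol [110, 112, 111, 110, 112, 111, 107, 110, 110, 113, 115, 129, 134, 137, 135, 138, 137, 137, 134, 127, 129, 128, 129, 105, 72, 64, 60, 78, 127, 126, 130, 133, 103, 70, 70, 72, 70, 72, 71, 72, 69, 71, 70, 70, 68, 71, 72, 94, 113, 114]
row [57, 53, 58, 63, 53, 54, 52, 96, 146, 144, 139, 139, 139, 120, 63, 54, 53, 70, 91, 92, 125, 129, 128, 125, 126, 129, 126, 129, 123, 129, 130, 128, 128, 131, 129, 128, 131, 130, 127, 126, 127, 127, 130, 127, 130, 128, 126, 128, 129, 129, 126, 127, 128, 126, 132, 129, 111, 65, 64, 90, 115, 118, 116, 119, 115, 115, 115, 118, 116, 116]
(array([ 590.3, -267.4]), 111.9, 44.0, -87.0) 3271
```

Run:
```python
from h import *; from workcell import observe
c=np.load('c1.npy',allow_pickle=True).item();w=np.load('w1.npy').astype(int)
# fence foot edge
P=[]
for u in list(range(290,470,5)):
    col=w[190:216,u,1]; b=col[:5].mean(); i=np.argmax(col>b+13)
    P.append((u,190+i-.5))
p=cast(c,P,.16); f=cv2.fitLine(np.float32(p[:,:2]),cv2.DIST_HUBER,0,.001,.001).ravel()
print('fence foot',f,np.degrees(np.arctan2(f[1],f[0])))
M=[]
for v in range(142,204,3):
    r=w[v,218:240,1]; k=[i for i in range(3,21) if r[i]<100 and r[i-2]>115 ]
    if k: M.append((218+k[0]-.5,v))
q=cast(c,M,.18); g=cv2.fitLine(np.float32(q[:,:2]),cv2.DIST_HUBER,0,.001,.001).ravel()
print('mitre',len(M),g,np.degrees(np.arctan2(g[1],g[0])))
s=observe()
mv([.590,-.267,.19],1.57+np.radians(2.5),s)
```

```text
fence foot [ 0.99751335  0.07047754  0.80947435 -0.31744674] 4.0414157
mitre 21 [ 0.0702128  -0.997532    0.5599166  -0.27960047] -85.973785
delta [0.0051 0.0019 0.4195] [-0.0005 -0.0001 -0.0072]
```

Call:
{"api": "play_rows", "payload": {"deltas": [[0.004,0,0.09,0,0,-0.007,0],[0.004,0,0.18,0,0,-0.007,0],[0.004,0,0.27,0,0,-0.007,0],[0.004,0,0.35,0,0,-0.007,0],[0.004,0,0.4,0,0,-0.007,0],[0.004,0,0.436,0,0,-0.007,0],[0.004,0,0.436,0,0,-0.007,0],[0.004,0,0.436,0,0,-0.007,0]]}}

```text
clock: 2.55
position: [0.589, -0.2687, 0.1832]
tool_rot: [3.141, 0.001, 1.612]
force: [0.6, 0.3, -0.0]
grip_width: 0.0856
finger_force: 0.0
```

Call:
{"api": "play_rows", "payload": {"deltas": [[0,0,0,0,0,0,1],[0,0,0,0,0,0,1],[0,0,0,0,0,0,1],[0,0,0,0,0,0,1],[0,0,0,0,0,0,1],[0,0,0,0,0,0,1],[0,0,0,0,0,0,1]], "newtons": 60}}

```text
clock: 3.25
position: [0.5899, -0.2677, 0.1834]
tool_rot: [3.14, 0.001, 1.613]
force: [-1.7, -0.3, 7.9]
grip_width: 0.0438
finger_force: 61.6
```

Call:
{"api": "play_rows", "payload": {"deltas": [[0,0,-0.04,0,0,0,1],[0,0,-0.1,0,0,0,1],[0,0,-0.18,0,0,0,1],[0,0,-0.26,0,0,0,1],[0,0,-0.34,0,0,0,1],[0,0,-0.38,0,0,0,1],[0,0,-0.38,0,0,0,1]]}}

```text
clock: 3.95
position: [0.5902, -0.2675, 0.3754]
tool_rot: [3.138, 0.002, 1.613]
force: [-1.4, -0.4, -3.5]
grip_width: 0.0435
finger_force: 62.6
```

Run:
```python
from h import *; from workcell import *
s=observe();print(s['position'],s['force'],s['grip_width'],s['finger_force'])
mv([.59,.218,.37],0.599,s)
c=get_calibration('top');print('cup',cast(c,(231,108),.08),'bowl',cast(c,(242,245),.06))
```

```text
[ 0.5902204  -0.26751705  0.37538029] [-1.4231038  -0.3679898  -3.46884073] 0.043492376115192154 62.649747133255005
delta [0.9702 0.0409 0.0091] [ 2.200e-03 -2.000e-04  4.843e-01]
cup [[0.78961102 0.10419189 0.08      ]] bowl [[0.38193369 0.05766663 0.06      ]]
```

Call:
{"api": "play_rows", "payload": {"deltas": [[0.09,0.004,0,0,0,0,1],[0.18,0.008,0,0,0,0.06,1],[0.28,0.012,0,0,0,0.12,1],[0.38,0.016,0,0,0,0.18,1],[0.48,0.02,0,0,0,0.24,1],[0.58,0.024,0,0,0,0.3,1],[0.68,0.028,0,0,0,0.36,1],[0.78,0.032,0,0,0,0.42,1],[0.88,0.036,0,0,0,0.484,1],[0.97,0.041,0,0,0,0.484,1]]}}

```text
clock: 4.95
position: [0.5883, 0.2203, 0.3709]
tool_rot: [-3.141, 0.002, 0.595]
force: [1.1, -0.5, -3.8]
grip_width: 0.0435
finger_force: 62.5
```

Call:
{"api": "play_rows", "payload": {"deltas": [[0,0,0,0,0,0,1],[0,0,0,0,0,0,1]]}}

```text
clock: 5.15
position: [0.5886, 0.2188, 0.3707]
tool_rot: [-3.141, 0.002, 0.602]
force: [0.7, -1.4, -3.8]
grip_width: 0.0438
finger_force: 62.5
```

Run:
```python
from h import *; from workcell import *
s=observe();print(s['position'],s['tool_rot'],s['qpos'],s['finger_force'])
mv([.59,.218,.044],0.599,s)
c=get_calibration('wrist');w=grab_frame('wrist')
np.save('w2.npy',w);cv2.imwrite('pics/w2.png',w[...,::-1]);np.save('c2.npy',c,allow_pickle=True)
```

```text
[0.58860154 0.21882474 0.37065886] [-3.14111229e+00  2.20842818e-03  6.02150894e-01] [-0.18221184  0.44856785 -0.41009626  1.38052246  0.17771805  1.35106938
 -1.56373947] 62.51750707626343
delta [0.0028 0.0033 0.6533] [-0.0002  0.0011  0.0015]
```

View pics/w2.png

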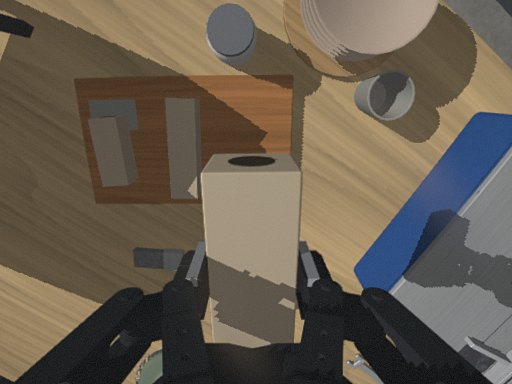

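The wrist view shows the held prop and the board at (75..293, 75..203). The long prop is at (167..200, 97..198), and the place below the gripper is free. Lowering.

Call:
{"api": "play_rows", "payload": {"deltas": [[0.003,0.003,0.09,0,0,0,1],[0.003,0.003,0.18,0,0,0,1],[0.003,0.003,0.27,0,0,0,1],[0.003,0.003,0.36,0,0,0,1],[0.003,0.003,0.45,0,0,0,1],[0.003,0.003,0.54,0,0,0,1],[0.003,0.003,0.6,0,0,0,1],[0.003,0.003,0.63,0,0,0,1],[0.003,0.003,0.648,0,0,0,1],[0.003,0.003,0.648,0,0,0,1]]}}

```text
clock: 6.2
position: [0.5916, 0.217, 0.0483]
tool_rot: [3.141, 0.0, 0.599]
force: [0.4, -0.6, -2.9]
grip_width: 0.0433
finger_force: 62.4
```

Call:
{"api": "play_rows", "payload": {"deltas": [[0,0,0.002,0,0,0,1],[0,0,0.004,0,0,0,1],[0,0,0.004,0,0,0,1]]}}

```text
clock: 6.5
position: [0.5918, 0.2177, 0.0472]
tool_rot: [3.141, -0.001, 0.6]
force: [-0.2, -0.2, -2.5]
grip_width: 0.0439
finger_force: 62.4
```

Call:
{"api": "play_rows", "payload": {"deltas": [[0,0,0.003,0,0,0,1],[0,0,0.006,0,0,0,1],[0,0,0.006,0,0,0,1]]}}

```text
clock: 6.8
position: [0.5915, 0.2176, 0.0435]
tool_rot: [3.141, -0.0, 0.6]
force: [-0.7, -1.1, 0.7]
grip_width: 0.0438
finger_force: 62.9
```

Call:
{"api": "play_rows", "payload": {"deltas": [[0,0,0,0,0,0,0],[0,0,0,0,0,0,0],[0,0,0,0,0,0,0],[0,0,0,0,0,0,0],[0,0,0,0,0,0,0],[0,0,-0.06,0,0,0,0],[0,0,-0.15,0,0,0,0],[0,0,-0.24,0,0,0,0],[0,0,-0.34,0,0,0,0],[0,0,-0.44,0,0,0,0]]}}

```text
clock: 7.8
position: [0.591, 0.2174, 0.2654]
tool_rot: [-3.141, 0.0, 0.6]
force: [0.8, -0.3, -0.4]
grip_width: 0.0856
finger_force: 0.0
```

Run:
```python
from h import *; from workcell import *
s=observe();print(s['position'],s['tool_rot'],s['grip_width'])
mv([.53,.31,.30],0.58,s)
```

```text
[0.59096808 0.21740267 0.26539567] [-3.14145143e+00  4.07126740e-05  5.99955900e-01] 0.08562241003331493
delta [ 0.0039 -0.2217 -0.0692] [-0.0001  0.      0.0095]
```

Call:
{"api": "play_rows", "payload": {"deltas": [[0.004,-0.08,-0.069,0,0,0.009,0],[0.004,-0.16,-0.069,0,0,0.009,0],[0.004,-0.222,-0.069,0,0,0.009,0],[0.004,-0.222,-0.069,0,0,0.009,0],[0.004,-0.222,-0.069,0,0,0.009,0]]}}

```text
clock: 8.3
position: [0.5302, 0.3105, 0.2979]
tool_rot: [3.141, -0.0, 0.582]
force: [0.1, -0.7, -0.2]
grip_width: 0.0855
finger_force: 0.0
```

Run:
```python
from h import *; from workcell import *
s=observe();c=get_calibration('wrist');w=grab_frame('wrist')
print(s['position'],s['tool_rot'])
np.save('w3.npy',w);cv2.imwrite('pics/w3.png',w[...,::-1]);np.save('c3.npy',c,allow_pickle=True)
```

```text
[0.53015662 0.31054255 0.29786347] [ 3.14132096e+00 -5.50104462e-05  5.82061840e-01]
```

View pics/w3.png

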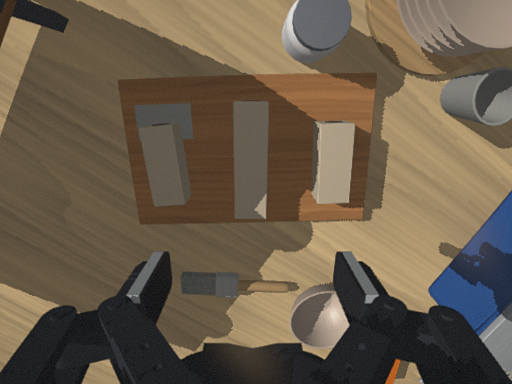

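The cut prop lies flat on the board at (315..355,122..203), and the long prop's top is at (234..268,100..219). Next I'll get its exact centre.

Run:
```python
from h import *; from workcell import *
c=np.load('c3.npy',allow_pickle=True).item();w=np.load('w3.npy');hsv=cv2.cvtColor(w,cv2.COLOR_RGB2HSV)
def m(x0,x1,y0,y1,S):
    k=np.zeros(w.shape[:2],bool);k[y0:y1,x0:x1]=hsv[y0:y1,x0:x1,1]<S
    k=cv2.morphologyEx(k.astype('uint8'),cv2.MORPH_OPEN,np.ones((5,5)))
    p=np.argwhere(k)[:,::-1];print(len(p),cv2.boundingRect(np.int32(p)));return rect(cast(c,p,.065))
print(hsv[160,225:280:3].tolist())
print(m(222,282,90,228,85)); print(m(308,362,112,212,85))
print('board',rect(cast(c,[(119,80),(376,73),(362,220),(140,223)],.02)))
```

```text
[[14, 137, 84], [15, 142, 81], [15, 144, 83], [17, 71, 94], [17, 63, 101], [20, 46, 99], [20, 55, 97], [20, 54, 100], [17, 51, 100], [18, 57, 103], [18, 50, 101], [18, 50, 102], [19, 53, 101], [17, 48, 101], [16, 68, 90], [15, 140, 82], [14, 129, 83], [12, 139, 81], [14, 124, 82]]
3985 (233, 101, 36, 118)
(array([528.6, 312.7]), 158.0, 44.8, 33.1)
3229 (312, 121, 43, 83)
(array([587.9, 221.5]), 112.3, 53.6, 34.9)
board (array([531.3, 316.3]), 356.1, 219.0, -55.6)
```

Run:
```python
from h import *; from workcell import *
s=observe();mv([.5288,.3125,.045],.579,s)
```

```text
delta [-0.     -0.007   0.5054] [0.0002 0.0001 0.0007]
```

Call:
{"api": "play_rows", "payload": {"deltas": [[0,-0.007,0.09,0,0,0,0],[0,-0.007,0.18,0,0,0,0],[0,-0.007,0.27,0,0,0,0],[0,-0.007,0.36,0,0,0,0],[0,-0.007,0.43,0,0,0,0],[0,-0.007,0.48,0,0,0,0],[0,-0.007,0.506,0,0,0,0],[0,-0.007,0.506,0,0,0,0],[0,-0.007,0.506,0,0,0,0]]}}

```text
clock: 9.25
position: [0.5292, 0.3132, 0.0458]
tool_rot: [3.141, -0.001, 0.58]
force: [0.4, 0.2, -0.3]
grip_width: 0.0851
finger_force: 0.0
```

Call:
{"api": "play_rows", "payload": {"deltas": [[0,0,0,0,0,0,1],[0,0,0,0,0,0,1],[0,0,0,0,0,0,1],[0,0,0,0,0,0,1],[0,0,0,0,0,0,1],[0,0,0,0,0,0,1],[0,0,0,0,0,0,1]], "newtons": 100}}

```text
clock: 9.95
position: [0.5289, 0.3133, 0.0462]
tool_rot: [3.141, -0.001, 0.581]
force: [-3.4, -3.9, 15.8]
grip_width: 0.0426
finger_force: 103.1
```

Call:
{"api": "play_rows", "payload": {"deltas": [[0,0,-0.05,0,0,0,1],[0,0,-0.13,0,0,0,1],[0,0,-0.22,0,0,0,1],[0,0,-0.31,0,0,0,1],[0,0,-0.4,0,0,0,1],[0,0,-0.49,0,0,0,1],[0,0,-0.58,0,0,0,1],[0,0,-0.66,0,0,0,1],[0,0,-0.66,0,0,0,1]]}}

```text
clock: 10.85
position: [0.5293, 0.3142, 0.3803]
tool_rot: [3.142, -0.008, 0.581]
force: [1.0, 0.4, -6.1]
grip_width: 0.0425
finger_force: 105.0
```

Run:
```python
from h import *; from workcell import *
s=observe();print(s['position'],s['force'],s['grip_width'],s['finger_force'])
mv([.562,.05,.37],1.11,s)
mv([.590,-.243,.37],1.641,s)
```

```text
[0.52925414 0.31419464 0.38029822] [ 1.00966254  0.43349526 -6.09937506] 0.04253324990172974 104.98363852500916
delta [-0.2354  0.4777  0.0189] [ 0.001  -0.0035 -0.2526]
delta [-0.5101  0.9983  0.0168] [ 0.002  -0.0032 -0.5062]
```

Call:
{"api": "play_rows", "payload": {"deltas": [[-0.04,0.08,0,0,0,-0.04,1],[-0.085,0.165,0,0,0,-0.08,1],[-0.127,0.25,0,0,0,-0.13,1],[-0.17,0.333,0,0,0,-0.18,1],[-0.212,0.416,0.01,0,0,-0.23,1],[-0.255,0.5,0.017,0,0,-0.28,1],[-0.297,0.583,0.017,0,0,-0.33,1],[-0.34,0.666,0.017,0,0,-0.38,1],[-0.382,0.75,0.017,0,0,-0.43,1],[-0.43,0.84,0.017,0,0,-0.48,1]]}}

```text
clock: 11.85
position: [0.5786, -0.1564, 0.3654]
tool_rot: [-3.14, -0.0, 1.591]
force: [1.2, -0.1, -5.7]
grip_width: 0.0427
finger_force: 104.8
```

Run:
```python
from h import *; from workcell import *
s=observe();print(s['position'])
mv([.590,-.243,.33],1.641,s)
```

```text
[ 0.57856934 -0.15641655  0.3654246 ]
delta [-0.1736  0.0194  0.0708] [-0.0005 -0.0002 -0.0237]
```

Call:
{"api": "play_rows", "payload": {"deltas": [[-0.08,0.01,0.02,0,0,-0.012,1],[-0.15,0.019,0.05,0,0,-0.024,1],[-0.174,0.019,0.07,0,0,-0.024,1],[-0.174,0.019,0.07,0,0,-0.024,1],[-0.174,0.019,0.07,0,0,-0.024,1]]}}

```text
clock: 12.35
position: [0.5898, -0.2407, 0.3308]
tool_rot: [-3.141, -0.001, 1.637]
force: [0.6, 0.2, -5.5]
grip_width: 0.0428
finger_force: 104.6
```

Run:
```python
from h import *; from workcell import *
s=observe();c=get_calibration('wrist');w=grab_frame('wrist')
print(s['position'],s['tool_rot'])
np.save('w4.npy',w);cv2.imwrite('pics/w4.png',w[...,::-1]);np.save('c4.npy',c,allow_pickle=True)
p=proj(c,[[.5638,-.3348,.16],[.5638,-.3348,.18]]);print(p)
mv([.590,-.243,.19],1.641,s)
```

```text
[ 0.58976512 -0.24070725  0.33076957] [-3.14071837e+00 -1.09183723e-03  1.63701786e+00]
[[226.4089756  248.49439095]
 [224.95162459 257.03608107]]
delta [-0.0049  0.0004  0.2815] [-0.0004 -0.0005 -0.0019]
```

View pics/w4.png

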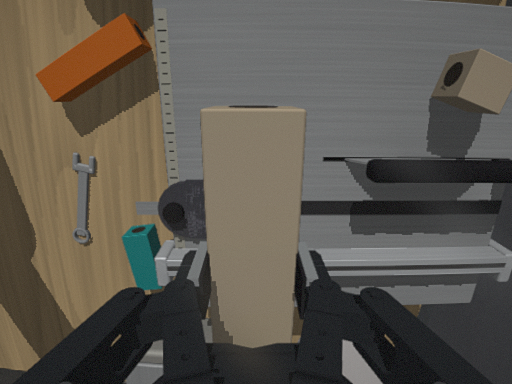

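The held prop spans columns 203–302 with its far end at row 110. The fence foot shows at about row 247, to the right of the prop. I'll check the fence line and the prop's offset in the grip.

Run:
```python
from h import *; from workcell import *
c=np.load('c4.npy',allow_pickle=True).item();w=np.load('w4.npy').astype(int);s=observe()
print(w[238:262,400,1].tolist())
P=[]
for u in range(340,480,5):
    col=w[230:262,u,1]; b=np.median(col[:8]); i=np.argmax(col>b+13); P.append((u,230+i-.5))
p=cast(c,P,.16); f=cv2.fitLine(np.float32(p[:,:2]),cv2.DIST_HUBER,0,.001,.001).ravel()
print('fence',f,np.degrees(np.arctan2(f[1],f[0])),'y at x=.5638',f[3]+f[1]/f[0]*(.5638-f[2]))
print('rows',w[98:120,230,1].tolist(),w[98:120,285,1].tolist())
print('cols',w[150,195:215,1].tolist(),w[150,292:310,1].tolist())
R0=R.from_euler('xyz',s['tool_rot'])
q=cast(c,[(203,109),(302,109),(204,150),(301,150),(208,220),(299,220)],s['position'][2]+.019)
print((R0.inv().apply(q-s['position'])*1000).round(1))
```

```text
[111, 109, 112, 107, 107, 113, 112, 109, 110, 129, 155, 141, 140, 140, 136, 138, 140, 140, 143, 136, 142, 148, 139, 130]
fence [ 0.99749726 -0.07070523  0.7955551  -0.30792382] -4.0544934 y at x=.5638 -0.2914964
rows [111, 114, 114, 114, 109, 113, 117, 104, 50, 94, 133, 153, 145, 128, 121, 120, 123, 124, 123, 122, 121, 123] [111, 112, 108, 112, 113, 112, 113, 116, 124, 127, 128, 146, 147, 130, 123, 120, 120, 122, 119, 123, 122, 121]
cols [116, 117, 115, 117, 117, 117, 118, 111, 116, 121, 121, 121, 123, 124, 123, 121, 119, 121, 122, 121] [121, 123, 119, 123, 124, 122, 122, 121, 124, 122, 113, 103, 102, 116, 116, 117, 113, 117]
[[ 78.5 -20.8 -18.9]
 [ 78.5  19.6 -18.9]
 [ 61.7 -21.3 -19. ]
 [ 61.7  20.  -19. ]
 [ 29.3 -21.2 -19. ]
 [ 29.3  20.8 -19. ]]
```

Run:
```python
from h import *
c=np.load('c4.npy',allow_pickle=True).item();w=np.load('w4.npy').astype(int)
P=[]
for u in range(335,480,8):
    g=np.diff(w[240:254,u,1]); P.append((u,240+np.argmax(g>12)+.5))
print([x[1] for x in P])
p=cast(c,P,.16); f=cv2.fitLine(np.float32(p[:,:2]),cv2.DIST_HUBER,0,.001,.001).ravel()
print(f,np.degrees(np.arctan2(f[1],f[0])),f[3]+f[1]/f[0]*(.5638-f[2]))
```

```text
[np.float64(247.5), np.float64(247.5), np.float64(247.5), np.float64(247.5), np.float64(247.5), np.float64(247.5), np.float64(246.5), np.float64(247.5), np.float64(246.5), np.float64(247.5), np.float64(246.5), np.float64(246.5), np.float64(246.5), np.float64(246.5), np.float64(246.5), np.float64(246.5), np.float64(246.5), np.float64(246.5), np.float64(245.5)]
[ 0.99784744  0.0655783   0.7818502  -0.31924587] 3.7600574 -0.33357608
```

Call:
{"api": "play_rows", "payload": {"deltas": [[-0.004,0,0.07,0,0,0,1],[-0.004,0,0.14,0,0,0,1],[-0.004,0,0.2,0,0,0,1],[-0.004,0,0.25,0,0,0,1],[-0.004,0,0.275,0,0,0,1],[-0.004,0,0.286,0,0,0,1],[-0.004,0,0.286,0,0,0,1],[-0.004,0,0.286,0,0,0,1]]}}

```text
clock: 13.2
position: [0.5908, -0.2436, 0.1896]
tool_rot: [3.14, 0.001, 1.637]
force: [-0.1, 0.6, -5.2]
grip_width: 0.0426
finger_force: 104.6
```

Call:
{"api": "play_rows", "payload": {"deltas": [[0,0,0.003,0,0,0,1],[0,0,0.005,0,0,0,1],[0,0,0.006,0,0,0,1],[0,0,0.006,0,0,0,1]]}}

```text
clock: 13.6
position: [0.5904, -0.2438, 0.1862]
tool_rot: [3.141, 0.001, 1.636]
force: [-2.4, 0.7, 5.2]
grip_width: 0.0429
finger_force: 106.2
```

Call:
{"api": "play_rows", "payload": {"deltas": [[-0.004,0,0,0,0,0,1],[-0.008,0,0,0,0,0,1],[-0.012,0,0,0,0,0,1],[-0.014,0,0,0,0,0,1],[-0.014,0,0,0,0,0,1]]}}

```text
clock: 14.1
position: [0.5913, -0.2498, 0.1863]
tool_rot: [3.14, -0.001, 1.637]
force: [0.4, 4.6, 4.8]
grip_width: 0.0429
finger_force: 106.1
```

Call:
{"api": "play_rows", "payload": {"deltas": [[-0.003,0,-0.002,0,0,0,1],[-0.006,0,-0.002,0,0,0,1],[-0.008,0,-0.002,0,0,0,1],[-0.008,0,-0.002,0,0,0,1]]}}

```text
clock: 14.5
position: [0.5909, -0.2516, 0.1864]
tool_rot: [-3.141, -0.004, 1.639]
force: [-4.4, 16.6, 2.9]
grip_width: 0.0426
finger_force: 105.9
```

Fence contact. I'll ease that push and slide to the mitre gauge.

Call:
{"api": "play_rows", "payload": {"deltas": [[0.003,0,0,0,0,0,1],[0.003,-0.004,0,0,0,0,1],[0.003,-0.008,0,0,0,0,1],[0.003,-0.012,0,0,0,0,1],[0.003,-0.014,0,0,0,0,1],[0.003,-0.014,0,0,0,0,1]]}}

```text
clock: 15.1
position: [0.5845, -0.2521, 0.1865]
tool_rot: [3.14, -0.002, 1.638]
force: [3.6, 7.1, -4.7]
grip_width: 0.0426
finger_force: 104.9
```

Call:
{"api": "play_rows", "payload": {"deltas": [[0,-0.003,0.001,0,0,0,1],[0,-0.006,0.001,0,0,0,1],[0,-0.008,0.001,0,0,0,1],[0,-0.008,0.001,0,0,0,1]]}}

```text
clock: 15.5
position: [0.581, -0.2523, 0.1863]
tool_rot: [3.139, -0.001, 1.639]
force: [5.6, 9.1, -3.1]
grip_width: 0.0431
finger_force: 105.2
```

Call:
{"api": "play_rows", "payload": {"deltas": [[0,-0.003,0.001,0,0,0,1],[0,-0.005,0.002,0,0,0,1],[0,-0.005,0.002,0,0,0,1]]}}

```text
clock: 15.8
position: [0.5807, -0.2523, 0.1864]
tool_rot: [3.134, -0.0, 1.639]
force: [15.1, 8.4, 1.1]
grip_width: 0.0428
finger_force: 105.5
```

Call:
{"api": "play_rows", "payload": {"deltas": [[-0.002,0.001,0,0,0,0,1],[-0.004,0.001,0,0,0,0,1],[-0.004,0.001,0,0,0,0,1],[-0.004,0.001,0,0,0,0,1]]}}

```text
clock: 16.2
position: [0.5807, -0.2524, 0.1863]
tool_rot: [3.136, -0.003, 1.64]
force: [7.3, 19.8, 7.5]
grip_width: 0.0429
finger_force: 106.4
```

Run:
```python
from h import *; from workcell import *
s=observe();c=get_calibration('wrist');w=grab_frame('wrist');t=grab_frame('top')
print(s['position'],s['tool_rot'],s['force'],s['moment'])
u=np.vstack([np.hstack([cv2.resize(w,(400,300)),cv2.resize(t[140:215,325:425],(400,300),interpolation=2)]),np.hstack([cv2.resize(t[120:270,80:280],(400,300),interpolation=2)]*2)])
cv2.imwrite('pics/w5.png',u[...,::-1])
```

```text
[ 0.58074018 -0.25235998  0.18631578] [ 3.13620655e+00 -2.96737602e-03  1.64013275e+00] [ 7.32110862 19.77629999  7.45113501] [ 3.92504331 -1.79498681  0.38250304]
```

View pics/w5.png

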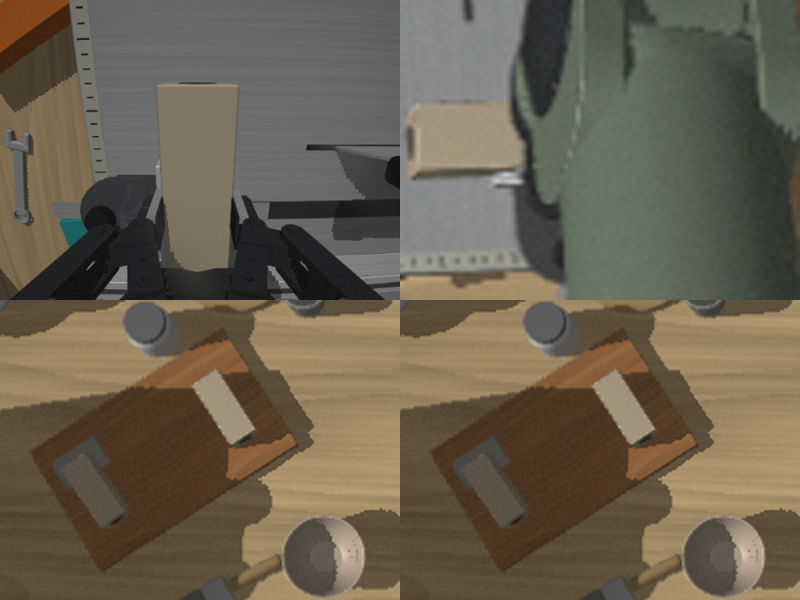

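The view shows the prop lying along the mitre gauge, with the cut prop resting on the board and the other things undisturbed. Next I'll balance the two pushes.

Call:
{"api": "play_rows", "payload": {"deltas": [[0.001,-0.002,-0.001,0,0,0,1],[0.001,-0.003,-0.002,0,0,0,1],[0.001,-0.003,-0.002,0,0,0,1],[0.001,-0.003,-0.002,0,0,0,1]]}}

```text
clock: 16.7
position: [0.5806, -0.2524, 0.1867]
tool_rot: [3.133, -0.002, 1.64]
force: [23.2, 13.9, -11.8]
grip_width: 0.0426
finger_force: 104.6
```

Call:
{"api": "play_rows", "payload": {"deltas": [[0,0.001,0.001,0,0,0,1],[0,0.001,0.0015,0,0,0,1],[0,0.001,0.0015,0,0,0,1],[0,0.001,0.0015,0,0,0,1],[0,0.001,0.0015,0,0,0,1]]}}

```text
clock: 17.2
position: [0.5806, -0.2524, 0.1865]
tool_rot: [3.134, -0.002, 1.64]
force: [16.5, 15.5, -0.1]
grip_width: 0.0427
finger_force: 106.3
```

Call:
{"api": "play_rows", "payload": {"deltas": [[0,0,0,0,0,0,1],[0,0,0,0,0,0,1],[0,0,0,0,0,0,1],[0,0,0,0,0,0,1],[0,0,0,0,0,0,1]]}}

```text
clock: 17.7
position: [0.5806, -0.2524, 0.1865]
tool_rot: [3.134, -0.002, 1.64]
force: [17.0, 14.4, -0.1]
grip_width: 0.0427
finger_force: 106.3
```

Run:
```python
from workcell import *
s=observe();print(s['force'],s['position'],s['finger_force'])
print(job_done())
```

```text
[17.0066319  14.40882137 -0.12669113] [ 0.58063791 -0.25239798  0.18651679] 106.33156299591064
the job is handed in; nothing more can be done
None
```

I handed the job in at about 18 s, with no verdict returned: the cut prop lies flat on the ware board, and the long prop is gripped in the corner with about 17 N towards the mitre gauge and 14 N towards the rip fence (wrist readings, so each stop's share is inferred).

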